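# Feel for the hidden release notch and spring the case

### The arm

A 7-joint arm with a two-finger parallel gripper is mounted at the origin on a cart in front of the work surface, level with it; the furniture and walls round the work are solid. World frame = base frame: x ahead of the robot, y to its left, z up, the work surface at z = 0. Lengths are in m, angles in rad, forces in N, time in s.
With the tool pointing down it reaches from about 0.4 to 0.85 m from the base axis. Payload 4.5 kg.
Tool frame: the origin (TCP) lies at the very end of the fingers, on their centre line; the grasp point (between the pads) lies 19 mm behind it; z points along the fingers, y is the line along which they close (so a half turn about z gives the same grasp; the last joint's range is limited). The gripper opens to 88 mm and grips with 3 to 60 N. Pads are 18 mm wide; open, the fingers measure 123 mm over their backs; the gripper's body (75 mm by 187 mm) begins 45 mm behind the grasp point.
Start: joints at [1.222, 0.689, -0.195, 1.565, 0.157, 0.902, -0.215], TCP at [0.233, -0.58, 0.239] pointing down, gripper open.
Joint ranges: [-3.01, 3.01], [-0.46, 2.08], [-1.47, 1.51], [0.13, 2.56], [-1, 4.14], [0.04, 2.09], [-2.66, 2.66]. Speed limits (rad/s): [2.57, 2.57, 3.14, 3.14, 3.14, 3.14, 3.14].

### API

Orientations are given as [roll, pitch, yaw] about the fixed x, y, z axes, in that order (R = Rz(yaw) Ry(pitch) Rx(roll)).
In Python, from workcell import env gives the robot as it stands. The module is installed in compiled form; this text tells all that it offers.
- The arm moves only by the shell command python3 -m crank 'ROWS' [OPENING]. ROWS is JSON, a list of rows, each an object with "offset": the shift along the tool's x, y, z in mm, a list of three; "rot": the turn, a rotation vector about the tool's x, y, z in degrees, a list of three. A call has 1 to 12 rows; each row is the pose to reach, as a shift and turn from the pose commanded when the call began, along the tool's axes at that moment; what a row does not reach only later rows make up. A row lasts 1/10 s, in which the tool goes at most 50 mm and 8.59 degrees, less where a joint would pass 70% of its speed; a pose out of reach is approached as far as the arm can. A call with a gripper value outside its range is refused whole. OPENING is the gripper's target within -1 to 1 (fully open at 1, half-way at 0, shut at -1), set as the call begins (- or left out, the last holds). The fingers move at their own pace and stop on an object; the grip force is fixed at half the most. Time passes only in rows, so rows that repeat a pose let the fingers close. It gives the time, the measured TCP pose, the force, the opening and the grip force at its end, in the units of the state.
- env.sense(): the state, without advancing time (a new reading comes with each control period).
- env.get_image(name): name is "scene" or "top" or "wrist"; returns the picture (420x560x3 uint8, red, green, blue); there is no depth.
- env.camera_info(name): a dict with "fx", "fy", "cx", "cy" (pixels), "camera_from_world" (4x4, takes a point from world to camera coordinates); the wrist camera has in their place "T_tool_cam" (4x4, takes a point from camera to tool coordinates, whose origin is the TCP and whose axes are the flange's). Camera axes: x right, y up, looking along -z (the intrinsics and any distortion apply to the point x, -y, -z); pixel columns grow to the right and rows downward; lengths in m; the calibration is good to about 2 mm. A picture is of the moment at which its call begins: read the wrist's pose just before it. camera_info takes no time and is no camera call.
- env.finish_job(): hands the job in; it is judged then, once.
The state is a dict: "time": time; "joints": joint angles; "joint_vel": joint speeds; "tau": joint torques, N m; "tool_pos": TCP position; "tcp_rot": TCP orientation; "force": force on the tool from outside, world axes, zero at the start; "ft_torque": the same for the moment, N m; "grip_width": finger opening in m; "grasp_force": force on a finger pad.
Only numpy, scipy, OpenCV 4.12 (cv2) and the standard library are available. Lean on these libraries where they do the work, as an engineer would, in place of code of your own. Each camera call takes 0.05 s, during which the arm holds its last target. There are 200 camera calls.

### The job

The grey instrument case is shut, and its release key is sunk in a notch somewhere along the steel latch bar at the back, behind the lid. Touch the left guide block of the bar with a fingertip, then run the fingertip along the top of the bar toward the right until it finds the notch, and press the key inside fully down, so that the lid comes up ajar and stays so. Do not touch the lid itself, grasp nothing, and leave the things standing around the case where they are.

Things in the scene. Friction and masses are not known exactly. Their poses are not given: they have to be found in the camera images.
- case: Grey metal case fixed to the bench, 165 x 310 mm, deck 45 mm high. Origin: centre of its underside; x to its back (away from the robot), y to its left, z up. On the deck the flat aluminium lid: x -78 to +22 mm, y -148 to +148, top at 76 mm shut, back edge up to 92 mm when ajar. The latch bar runs along y at x +55 mm.
- left_guide: Steel guide block that the bar passes through at its left, 30 x 30 mm in plan, with a flat foot 56 mm long in x on the deck. Origin on the bar's centre line, 140 mm left of the case's centre, level with the bar's top (75 mm above the bench); the block's own top is 1.5 mm higher. Axes as the case.
- latch_bar: Rigid steel bar along y behind the lid, 24 mm wide, flat top 75 mm above the bench, 27 mm high, through the left guide and a like right guide, sticking out beyond both. Origin: centre line at the top, midway between the guides; axes as the case. One notch 46 mm long in y, open to both sides, with the key in it: its centre lies at y -55 to +55 mm from here, not told, to be felt.
- bar_start (a point): Point on the bar's top centre line, 15 mm right of the left guide's inner face (y +110 mm from the latch bar's origin). From the left guide on, at least the first 47 mm of bar are always solid.
- bar_end (a point): Point on the bar's top centre line, 15 mm inside the right guide (y -110 mm from the latch bar's origin).
- release_key (a joint): Flat key, 20 mm wide, running inside the bar and bare only in the notch, whose whole floor it makes; its top is 12 mm below the bar's top at rest. Value: its travel in m, 0 at rest, 0.008 fully down on its stop. It moves straight down, needs about 6 N (friction and the lid's weight), has no return spring and stays where it is left.
- lid (a joint): Opening angle of the lid in rad, 0 shut; hinged along the near (robot) side, so that its back edge rises. It is geared to the key by a lever inside: angle = 18 rad/m x key travel, 0.144 rad with the key fully down.
- brass_weight: Brass weight with a knob, 37 mm wide, 47 mm tall, loose bystander on the bench; origin at the centre of its underside. Not to be moved.
- pigment_jar_0: Small round pigment jar with black cap, 51 mm wide, 75 mm tall, loose bystander on the bench; origin at the centre of its underside. Not to be moved.
- eraser: Eraser, 23 x 52 x 13 mm, loose bystander on the bench; origin at the centre of its underside. Not to be moved.
- screwdriver_cross: Yellow-handled screwdriver, 190 mm long, loose bystander on the bench; origin at the centre of its underside. Not to be moved.
- putty_tin: Flat round tin, 79 mm wide, 42 mm tall, loose bystander on the bench; origin at the centre of its underside. Not to be moved.
- wedge: Wooden wedge, 34 x 100 x 28 mm, loose bystander on the bench; origin at the centre of its underside. Not to be moved.

How it is judged:
On the way, in this order (a step that is already met when the one before it is completed fails the run):
1. a fingertip touches the left guide block, the key not yet pressed (contact force between the fingers and left_guide above 0.5 N and value of joint release_key below 0.002 m), for 0.1 s.
2. the fingertip, off the guide block, touches the latch bar, the key not yet pressed (contact force between the fingers and latch_bar above 0.5 N and contact force between the fingers and left_guide below 0.2 N and value of joint release_key below 0.002 m), for 0.2 s.
3. the finger in the notch presses the key fully down (contact force between the fingers and latch_bar above 1 N and value of joint release_key above 0.0065 m), for 0.1 s.
At the end, for the whole second after the job is handed in: The key stays down (more than 6 of its 8 mm) and the lid stands ajar by more than 0.10 rad, at rest (value of joint release_key above 0.006 m and value of joint lid above 0.1 rad and velocity of joint lid below 0.05 rad/s); the robot touches nothing.
It fails at once if the robot touches the lid with more than 2 N (contact force between the arm and lid above 2 N).
It fails at once if the fingers touch the lid with more than 2 N (contact force between the fingers and lid above 2 N).
It fails at once if a thing beside the case is shifted by more than 15 mm or lifted (distance of any of brass_weight, pigment_jar_0, eraser, screwdriver_cross, putty_tin, wedge from where it was at the start of the episode above 0.015 m).
It also fails if it takes over 56 s, if anything falls off the work surface, if the arm or the gripper's body presses on something with over 40 N, if the wrist force passes 120 N, or if a joint passes its speed limit or range.

## Working session

There is one attempt and no reset: what is moved stays moved. The work goes in short steps, Python scripts to look and compute and a shell command to move; the robot and the scene stay as the last step left them, time stands still between calls to the robot, and variables do not carry over. Pictures are saved under pics/ and viewed, at most 10 in all, crops included, and the job is handed in when it is done.

```bash
mkdir -p pics
python3 - <<'E'
from workcell import env
import cv2,numpy as np
for n in("scene","top"):
    im=env.get_image(n); cv2.imwrite(f"pics/{n}0.png",im[...,::-1])
    c=env.camera_info(n); print(n,c)
print(env.camera_info("wrist"))
s=env.sense();print(s)
E
```

```text
scene {'fx': 383.5891779394908, 'fy': 383.5891779394908, 'cx': 281.9702734240892, 'cy': 211.15080915778825, 'camera_from_world': array([[-0.72605758, -0.68728887,  0.02178081,  0.43276037],
       [ 0.37259447, -0.36659487,  0.85251485, -0.26657993],
       [-0.57793923,  0.62709028,  0.52224901, -0.69019143],
       [ 0.        ,  0.        ,  0.        ,  1.        ]])}
top {'fx': 494.6544159662503, 'fy': 494.6544159662503, 'cx': 272.04737802815123, 'cy': 209.8628436762508, 'camera_from_world': array([[ 0.02925218, -0.99957101, -0.00145323,  0.02622999],
       [ 0.98961185,  0.02875594,  0.14085978, -0.55398914],
       [-0.14075756, -0.00555859,  0.99002849, -1.1929356 ],
       [ 0.        ,  0.        ,  0.        ,  1.        ]])}
{'fx': 361.8622485862208, 'fy': 361.8622485862208, 'cx': 279.7690107519862, 'cy': 212.1199212405898, 'T_tool_cam': array([[-7.08786056e-05,  9.55762945e-01,  2.94138043e-01,
         7.47864518e-02],
       [ 9.99999980e-01,  1.22871771e-04, -1.58285139e-04,
        -1.08001982e-04],
       [-1.87424333e-04,  2.94138026e-01, -9.55762934e-01,
        -1.45219484e-01],
       [ 0.00000000e+00,  0.00000000e+00,  0.00000000e+00,
         1.00000000e+00]])}
{'time': 0.1, 'joints': array([ 1.22187332,  0.68990017, -0.19452328,  1.56622209,  0.15730694,
        0.90252602, -0.2151033 ]), 'joint_vel': array([ 0.00074407, -0.00293688,  0.00200262, -0.00288616, -0.00085943,
        0.0004919 , -0.00236296]), 'tau': array([-2.37566470e-03, -5.28498173e+01, -1.27109092e+00, -1.53834558e+01,
       -5.24523051e-02,  2.01699128e-03,  4.53023006e-05]), 'tool_pos': array([ 0.23315083, -0.57927177,  0.23799507]), 'tcp_rot': array([-3.13993384e+00,  1.27836399e-04,  3.82800692e-01]), 'force': array([ 0.28681873, -0.61436471, -0.2534778 ]), 'ft_torque': array([ 0.02571787,  0.02541034, -0.04793254]), 'grasp_force': 0.0, 'grip_width': 0.08798052010062976}
```

View pics/top0.png

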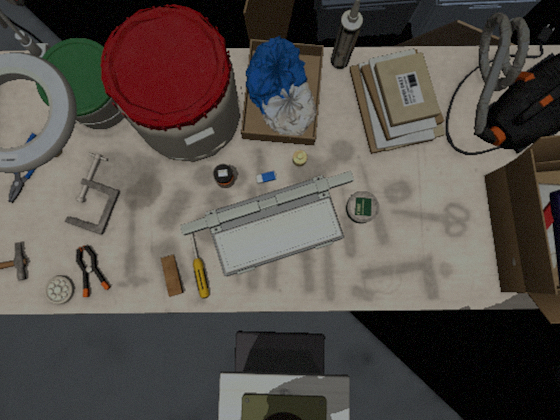

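View pics/scene0.png

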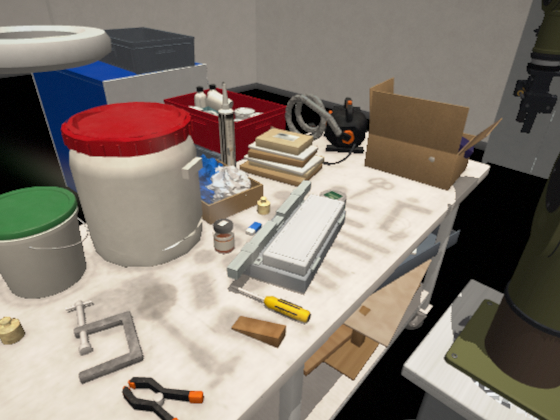

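The top view shows the case and its bar running from about (182,229) to (353,177). The jar is at (223,175), eraser at (266,177), weight at (300,157), tin at (362,207), screwdriver at (200,270) and wedge at (172,275). The scene view shows the same layout from behind-left.

Run:
```python
import cv2
im=cv2.imread("pics/top0.png")[150:285,170:370]
cv2.imwrite("pics/crop0.png",cv2.resize(im,None,fx=4,fy=4,interpolation=cv2.INTER_CUBIC))
```

```text
(no output)
```

View pics/crop0.png

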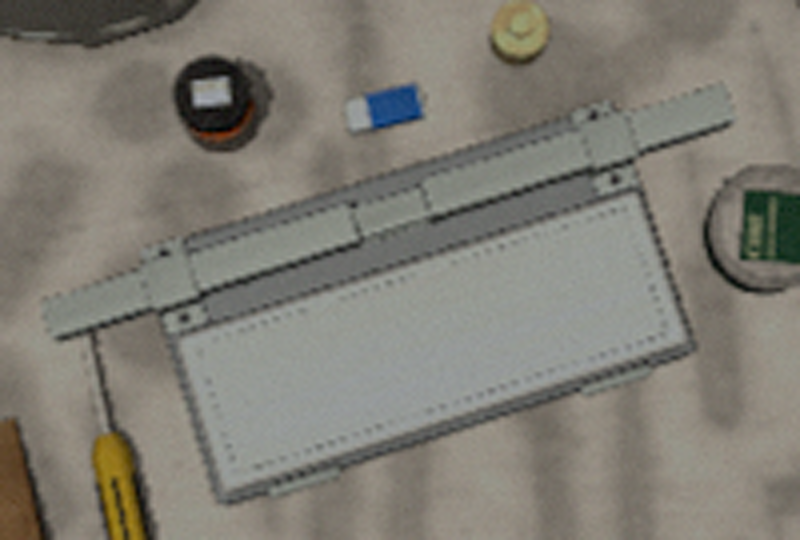

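```bash
cat > h.py <<'E'
from workcell import env
import numpy as np
from scipy.spatial.transform import Rotation as R
def ray(n,u,v,z):
    c=env.camera_info(n);T=np.linalg.inv(c["camera_from_world"])
    d=T[:3,:3]@[(u-c["cx"])/c["fx"],-(v-c["cy"])/c["fy"],-1];o=T[:3,3]
    return o+d*(z-o[2])/d[2]
def px(u,v):return 170+(u+.5)/4-.5,150+(v+.5)/4-.5
L=ray("top",*px(170,276),.0765);G=ray("top",*px(609,141),.0765)
O=(L+G)/2;O[2]=.075
e=(L-G)[:2];yaw=np.arctan2(-e[0],e[1]);ey=np.array([-np.sin(yaw),np.cos(yaw),0]);ex=np.array([np.cos(yaw),np.sin(yaw),0])
def bar(y,h,x=0):return O+ey*y+ex*x+[0,0,h]   # m along the bar, height over top
def to(p,yw=yaw):
    s=env.sense();A=R.from_euler("xyz",s["tcp_rot"]);B=R.from_euler("xyz",[np.pi,0,yw])
    return (A.inv().apply(p-s["tool_pos"])*1e3).round(1),np.degrees((A.inv()*B).as_rotvec()).round(1)
E
python3 - <<'E'
from h import *
print(L,G,np.linalg.norm(L-G),O,np.degrees(yaw))
for u in((50,319),(729,104),(355,218),(428,198)):
    p=ray("top",*px(*u),.075)-O;print(u,(p@ex*1e3).round(1),(p@ey*1e3).round(1))
print("up",to(np.array([.233,-.3,.24])));print("over L",to(bar(.14,.06)))
E
```

```text
[0.5221839  0.18583993 0.0765    ] [ 0.61256614 -0.07717548  0.0765    ] 0.27811159120132023 [0.56737502 0.05433223 0.075     ] 18.964697907809732
(50, 319) -3.3 215.4
(729, 104) 0.3 -216.3
(355, 218) 0.9 22.3
(428, 198) -0.6 -23.6
up (array([ 104.2, -259.1,   -1.6]), array([-0.1,  0. ,  3. ]))
over L (array([ 554. , -602.5,  103.9]), array([-0.1,  0. ,  3. ]))
```

```bash
python3 -m crank '[{"offset":[20,-50,-5],"rot":[0,0,0]},{"offset":[40,-100,-5],"rot":[0,0,1]},{"offset":[60,-150,-5],"rot":[0,0,2]},{"offset":[80,-200,-5],"rot":[0,0,3]},{"offset":[100,-250,-5],"rot":[0,0,3]},{"offset":[130,-285,-5],"rot":[0,0,3]},{"offset":[165,-315,-5],"rot":[0,0,3]},{"offset":[200,-345,-5],"rot":[0,0,3]},{"offset":[240,-370,-5],"rot":[0,0,3]},{"offset":[280,-400,-5],"rot":[0,0,3]},{"offset":[310,-430,-5],"rot":[0,0,3]},{"offset":[340,-460,-5],"rot":[0,0,3]}]' -1; python3 -c "
from h import *
print(to(bar(.14,.06)))"
```

```text
time: 1.3
tool_pos: [0.3779, -0.0237, 0.2437]
tcp_rot: [3.142, -0.0, 0.332]
force: [0.4, -0.5, 0.3]
grip_width: 0.0005
grasp_force: 0.0
(array([ 204.7, -152.1,  108.8]), array([ 0., -0.,  0.]))
```

```bash
python3 -m crank '[{"offset":[35,-25,0],"rot":[0,0,0]},{"offset":[70,-50,0],"rot":[0,0,0]},{"offset":[105,-80,10],"rot":[0,0,0]},{"offset":[140,-110,20],"rot":[0,0,0]},{"offset":[175,-130,40],"rot":[0,0,0]},{"offset":[205,-152,65],"rot":[0,0,0]},{"offset":[205,-152,90],"rot":[0,0,0]},{"offset":[205,-152,90],"rot":[0,0,0]},{"offset":[205,-152,90],"rot":[0,0,0]}]'
python3 - <<'E'
from h import *
import cv2
print(to(bar(.14,.0015)),env.sense()["force"])
cv2.imwrite("pics/w1.png",env.get_image("wrist")[...,::-1])
c=env.camera_info("wrist");s=env.sense()
def proj(p):
    t=R.from_euler("xyz",s["tcp_rot"]).inv().apply(p-s["tool_pos"]);T=np.linalg.inv(c["T_tool_cam"]);q=T[:3,:3]@t+T[:3,3]
    return c["cx"]+c["fx"]*q[0]/-q[2],c["cy"]-c["fy"]*q[1]/-q[2]
for y in(.155,.125,.1,.022,-.023):print(y,[np.round(proj(bar(y,.0015 if y>.12 else 0,x))) for x in(-.012,.012)])
E
```

```text
time: 2.2
tool_pos: [0.521, 0.1833, 0.1536]
tcp_rot: [3.141, 0.002, 0.33]
force: [0.8, -0.6, 0.6]
grip_width: 0.0003
grasp_force: 0.0
(array([ 2.1, -3. , 77.1]), array([ 0. ,  0.1, -0.1])) [ 0.76993249 -0.56667877  0.64894221]
0.155 [array([252., 236.]), array([251., 201.])]
0.125 [array([298., 236.]), array([298., 201.])]
0.1 [array([335., 235.]), array([337., 201.])]
0.022 [array([453., 235.]), array([458., 200.])]
-0.023 [array([521., 235.]), array([528., 200.])]
```

View pics/w1.png

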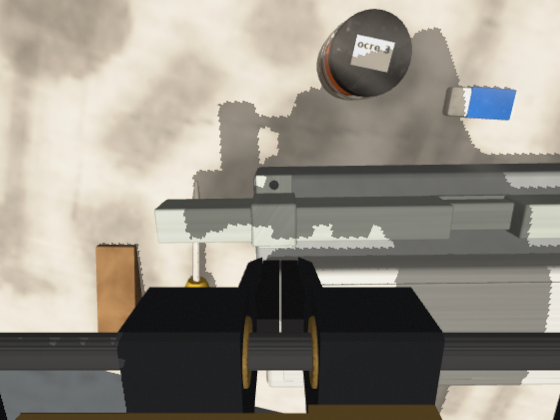

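```bash
python3 -m crank '[{"offset":[2,-3,25],"rot":[0,0,0]},{"offset":[2,-3,50],"rot":[0,0,0]},{"offset":[2,-3,65],"rot":[0,0,0]},{"offset":[2,-3,72],"rot":[0,0,0]},{"offset":[2,-3,74],"rot":[0,0,0]},{"offset":[2,-3,75],"rot":[0,0,0]},{"offset":[2,-3,75],"rot":[0,0,0]}]'; python3 -c "
from h import *
print(to(bar(.14,.0015)))"
```

```text
time: 2.95
tool_pos: [0.5232, 0.1878, 0.0797]
tcp_rot: [-3.142, -0.002, 0.33]
force: [-0.4, 1.0, 0.5]
grip_width: 0.0006
grasp_force: 0.0
(array([-1.6,  0.5,  3.2]), array([-0. , -0.1, -0.1]))
```

```bash
python3 -m crank '[{"offset":[-1,0,1],"rot":[0,0,0]},{"offset":[-1,0,2],"rot":[0,0,0]},{"offset":[-1,0,3],"rot":[0,0,0]},{"offset":[-1,0,3],"rot":[0,0,0]}]'
```

```text
time: 3.35
tool_pos: [0.5217, 0.1874, 0.077]
tcp_rot: [3.141, -0.001, 0.33]
force: [-1.9, -0.7, 10.7]
grip_width: 0.0005
grasp_force: 5.4
```

```bash
python3 -m crank '[{"offset":[0,0,0],"rot":[0,0,0]},{"offset":[0,0,0],"rot":[0,0,0]},{"offset":[0,0,-3],"rot":[0,0,0]},{"offset":[0,20,-3],"rot":[0,0,0]},{"offset":[0,40,-3],"rot":[0,0,0]},{"offset":[0,40,-1],"rot":[0,0,0]},{"offset":[0,40,1],"rot":[0,0,0]},{"offset":[0,40,1.5],"rot":[0,0,0]},{"offset":[0,40,1.5],"rot":[0,0,0]}]';  python3 -c "
from h import *
print(to(bar(.10,0)))"
```

```text
time: 4.25
tool_pos: [0.5349, 0.1486, 0.0755]
tcp_rot: [3.139, -0.0, 0.33]
force: [-0.9, -5.1, 12.3]
grip_width: 0.0002
grasp_force: 6.5
(array([ 0. , -0.3,  0.4]), array([ 0.1, -0. , -0.1]))
```

```bash
python3 -m crank '[{"offset":[0,0,0],"rot":[0,0,0]},{"offset":[0,0,0],"rot":[0,0,0]},{"offset":[0,8,0],"rot":[0,0,0]},{"offset":[0,16,0],"rot":[0,0,0]},{"offset":[0,24,0],"rot":[0,0,0]},{"offset":[0,32,0],"rot":[0,0,0]},{"offset":[0,40,0],"rot":[0,0,0]},{"offset":[0,48,0],"rot":[0,0,0]},{"offset":[0,56,0],"rot":[0,0,0]},{"offset":[0,64,0],"rot":[0,0,0]},{"offset":[0,72,0],"rot":[0,0,0]},{"offset":[0,76,0],"rot":[0,0,0]}]';  python3 -c "
from h import *
print(to(bar(.0,0)))"
```

```text
time: 5.45
tool_pos: [0.56, 0.0834, 0.0755]
tcp_rot: [-3.136, -0.005, 0.335]
force: [-2.7, 5.5, 10.6]
grip_width: 0.0006
grasp_force: 5.1
(array([-2.6, 29.9,  0.3]), array([-0.3, -0.3,  0.2]))
```

```bash
python3 -m crank '[{"offset":[-1,4,0],"rot":[0,0,0]},{"offset":[-1,8,0],"rot":[0,0,0]},{"offset":[-1,12,0],"rot":[0,0,0]},{"offset":[-1,15,0],"rot":[0,0,0]},{"offset":[-1,18,0],"rot":[0,0,0]},{"offset":[-1,18,0],"rot":[0,0,0]}]';  python3 -c "
from h import *
print(to(bar(.0,0)))"
```

```text
time: 6.05
tool_pos: [0.5639, 0.0606, 0.0739]
tcp_rot: [3.142, 0.001, 0.331]
force: [-0.2, -0.4, 0.5]
grip_width: 0.0003
grasp_force: 0.0
(array([ 1.3,  7.1, -1.1]), array([ 0.,  0., -0.]))
```

The force has gone from about 11 N to zero and the tip has dropped, so this is the left edge of the notch. I'll centre it and go down.

```bash
python3 -m crank '[{"offset":[1,3,0],"rot":[0,0,0]},{"offset":[1,7,0],"rot":[0,0,0]},{"offset":[1,7,3],"rot":[0,0,0]},{"offset":[1,7,6],"rot":[0,0,0]},{"offset":[1,7,8],"rot":[0,0,0]},{"offset":[1,7,8],"rot":[0,0,0]}]';  python3 -c "
from h import *
print(to(bar(.0,-.02)))"
```

```text
time: 6.65
tool_pos: [0.567, 0.0541, 0.0658]
tcp_rot: [-3.141, 0.001, 0.331]
force: [0.4, -0.9, -0.4]
grip_width: 0.0005
grasp_force: 0.0
(array([ 0.4, -0.1, 10.8]), array([-0.,  0., -0.]))
```

```bash
python3 -m crank '[{"offset":[0,0,2],"rot":[0,0,0]},{"offset":[0,0,4],"rot":[0,0,0]},{"offset":[0,0,6],"rot":[0,0,0]},{"offset":[0,0,8],"rot":[0,0,0]},{"offset":[0,0,10],"rot":[0,0,0]},{"offset":[0,0,11.5],"rot":[0,0,0]},{"offset":[0,0,12.5],"rot":[0,0,0]},{"offset":[0,0,12.5],"rot":[0,0,0]},{"offset":[0,0,12.5],"rot":[0,0,0]}]';  python3 -c "
from h import *
print(to(bar(.0,-.02)))"
```

```text
time: 7.55
tool_pos: [0.5675, 0.0541, 0.0554]
tcp_rot: [3.141, -0.001, 0.331]
force: [-4.0, 0.9, 16.6]
grip_width: 0.0003
grasp_force: 8.3
(array([-0. , -0.2,  0.4]), array([ 0., -0., -0.]))
```

The key appears to be on its stop (16.6 N, z 55 mm). In case the key doesn't count as the bar, I'll also press the finger against the notch's end wall.

```bash
python3 -m crank '[{"offset":[0,2,0.5],"rot":[0,0,0]},{"offset":[0,4,0.5],"rot":[0,0,0]},{"offset":[0,6,0.5],"rot":[0,0,0]},{"offset":[0,8,0.5],"rot":[0,0,0]},{"offset":[0,9,0.5],"rot":[0,0,0]},{"offset":[0,9,0.5],"rot":[0,0,0]}]';  python3 -c "
from h import *
print(to(bar(.0,-.02)), ey@env.sense()['force'])"
```

```text
time: 8.15
tool_pos: [0.5676, 0.0539, 0.0553]
tcp_rot: [-3.132, -0.0, 0.337]
force: [-10.7, 13.7, 24.9]
grip_width: 0.0005
grasp_force: 12.3
(array([-0.1, -0.5,  0.3]), array([-0.6, -0. ,  0.3])) 16.411597578723438
```

```bash
python3 -m crank '[{"offset":[0,0,-1],"rot":[0,0,0]},{"offset":[0,1,-1],"rot":[0,0,0]},{"offset":[0,2,-1],"rot":[0,0,0]},{"offset":[0,3,-1],"rot":[0,0,0]},{"offset":[0,3,-1],"rot":[0,0,0]},{"offset":[0,3,-1],"rot":[0,0,0]}]';  python3 -c "
from h import *
print(to(bar(.0,-.02)), ey@env.sense()['force'])"
```

```text
time: 8.75
tool_pos: [0.5707, 0.0483, 0.0554]
tcp_rot: [-3.136, -0.002, 0.335]
force: [-4.0, 8.8, 13.4]
grip_width: 0.0004
grasp_force: 7.6
(array([-1.2, -6.8,  0.4]), array([-0.3, -0.1,  0.2])) 9.641421277608904
```

```bash
python3 -m crank '[{"offset":[1,2,0],"rot":[0,0,0]},{"offset":[1,4,0],"rot":[0,0,0]},{"offset":[1,5,0],"rot":[0,0,0]},{"offset":[1,5,0],"rot":[0,0,0]},{"offset":[1,5,0],"rot":[0,0,0]}]';  python3 -c "
from h import *
print(to(bar(.0,-.02)), ey@env.sense()['force'])"
```

```text
time: 9.25
tool_pos: [0.5708, 0.0482, 0.0554]
tcp_rot: [-3.13, 0.0, 0.338]
force: [-10.4, 15.7, 17.4]
grip_width: 0.0003
grasp_force: 11.5
(array([-1.2, -6.9,  0.5]), array([-0.7,  0. ,  0.4])) 18.280630881163855
```

```bash
python3 -m crank '[{"offset":[0,-4,0],"rot":[0,0,0]},{"offset":[0,-9,0],"rot":[0,0,0]},{"offset":[0,-9,0],"rot":[0,0,0]},{"offset":[0,-9,-2],"rot":[0,0,0]},{"offset":[0,-9,-6],"rot":[0,0,0]},{"offset":[0,-9,-15],"rot":[0,0,0]},{"offset":[0,-9,-35],"rot":[0,0,0]},{"offset":[0,-9,-70],"rot":[0,0,0]},{"offset":[0,-9,-110],"rot":[0,0,0]},{"offset":[0,-9,-130],"rot":[0,0,0]},{"offset":[0,-9,-130],"rot":[0,0,0]},{"offset":[0,-9,-130],"rot":[0,0,0]}]'
python3 - <<'E'
from workcell import env
import cv2
im=env.get_image("scene")[170:310,200:370,::-1]
cv2.imwrite("pics/s2.png",cv2.resize(im,None,fx=4,fy=4,interpolation=cv2.INTER_CUBIC))
E
```

```text
time: 10.45
tool_pos: [0.571, 0.046, 0.1845]
tcp_rot: [3.141, -0.0, 0.33]
force: [-0.6, -0.3, -0.6]
grip_width: 0.0005
grasp_force: 0.0
```

View pics/s2.png

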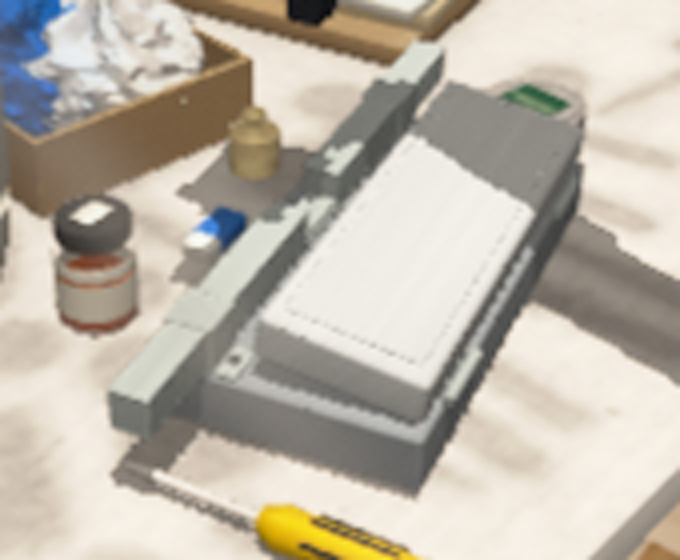

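The picture shows the lid clearly ajar along the bar: its back edge at about (440,90) to (260,330) stands off the deck. The bystanders are undisturbed and the finger is clear.

```bash
python3 -c "
from workcell import env
print(env.finish_job())"
```

```text
the job is handed in; nothing more can be done
None
```

I handed the job in at about 10.5 s. The fingertip touched the left guide, ran along the bar, found the notch at the bar's middle and pressed the key to its stop. The last picture shows the lid ajar, nothing around the case appears moved, and the arm is clear; the hand-in returned no verdict.

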